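# Index the badge press shuttle

## Robot

A 6-joint arm with a two-finger parallel gripper is mounted at the origin on the work surface. World frame = base frame: x ahead of the robot, y to its left, z up, the work surface at z = 0. Lengths are in m, angles in rad, forces in N, time in s.
With the tool pointing down it reaches from about 0.3 to 0.875 m from the base axis. Payload 6.4 kg.
Tool frame: the origin (TCP) lies midway between the tips of the shut fingers; the grasp point (between the pads) lies 19 mm behind it; z points along the fingers, y is the line along which they close (so a half turn about z gives the same grasp; the last joint's range is limited). The gripper opens to 88 mm and grips with 3 to 60 N. Pads are 18 mm wide; open, the fingers measure 123 mm over their backs; the gripper's body (75 mm by 187 mm) begins 45 mm behind the grasp point.
Start: joints at [0.97, 0.181, 1.607, -0, 1.354, -0.206], TCP at [0.221, 0.531, 0.239] pointing down, gripper open.
Joint ranges: [-2.99, 2.99], [-0.89, 2.07], [0.3, 2.58], [-1.14, 4.28], [0, 2.63], [-3.12, 3.12]. Speed limits (rad/s): [2.57, 2.57, 3.01, 3.14, 3.14, 3.14].

## Interface

Orientations are given as a rotation vector (axis times angle).
In Python, from plant import robot gives the robot as it stands.
- The arm moves only by the tool servo_tool, never from a script. Its arguments are lists of equal length, an entry for each row: "translation": the shift along the tool's x, y, z in mm, a list of three; "angular": the turn, a rotation vector about the tool's x, y, z in degrees, a list of three; "hand": the opening, from -1 (shut) to 1 (fully open). In form: {"translation": [[x, y, z], ...], "angular": [[rx, ry, rz], ...], "hand": [hand, ...]}. A call has 1 to 12 rows; each row shifts and turns the commanded pose from where the row before left it, along the tool's axes as they then stand; what a row does not reach is not made up. A row lasts 1/8 s, in which the tool goes at most 62.5 mm and 10.7 degrees, less where a joint would pass 70% of its speed; a pose out of reach is approached as far as the arm can. A call is refused whole if a number of a shift passes 62.5 or a number of a turn 10.7, either way. A call with a gripper value outside its range is refused whole. The fingers move at their own pace and stop on an object; "force" is the grip in N (left out, the last holds). Time passes only in rows, so rows that do not move let the fingers close. It gives the time, the measured TCP pose, the force, the opening and the grip force at its end, in the units of the state.
- robot.state(): the state, without advancing time (a new reading comes with each control period).
- robot.snapshot(name): name is "scene" or "top" or "wrist"; returns (picture, depth): 400x640x3 uint8, red, green, blue; 400x640 float32, m along the optical axis (not along the pixel's ray), 0 where there is no reading.
- robot.calibration(name): a dict with "vertical_fov" (degrees; the focal length in pixels is half the picture's height over the tangent of half this angle, whatever the lens; pixels are square), "cx", "cy" (the principal point, pixels), "k1" (the pictures are not rectified: a ray, as slopes to the right and down, at radius r is drawn at 1 + k1 r^2 times it, then the intrinsics apply), "R" (3x3) and "t" (3): a world point X has camera coordinates R X + t; the wrist camera has in their place "T_tool_cam" (4x4, takes a point from camera to tool coordinates, whose origin is the TCP and whose axes are the flange's). Camera axes: x right, y down, z forward; pixel columns grow to the right and rows downward; lengths in m; the calibration is good to about 2 mm. A picture is of the moment at which its call begins: read the wrist's pose just before it. calibration takes no time and is no camera call.
- robot.job_done(): hands the job in; it is judged then, once.
The state is a dict: "t": time; "qpos": joint angles; "joint_vel": joint speeds; "joint_efforts": joint torques, N m; "tcp_pos": TCP position; "eef_rot": TCP orientation; "ft_force": force on the tool from outside, world axes, zero at the start; "ft_torque": the same for the moment, N m; "opening": finger opening in m; "finger_force": force on a finger pad.
Only numpy, scipy, OpenCV 4.12 (cv2) and the standard library are available. Lean on these libraries where they do the work, as an engineer would, in place of code of your own. Each camera call takes 0.05 s, during which the arm holds its last target. There are 200 camera calls.

## Task

Crimp the badge under the ram with three full strokes of the badge press's sprung hand lever, each time all the way down to the stop and then let fully back up. Then pull the black lock plunger up out of its hole, slide the shuttle one hole along its rail, away from the press column, and push the plunger down so that its pin is fully home in that next hole. Finish while still holding the plunger pressed down by its knob, and leave the other things on the table where they are.

Things in the scene. Friction and masses are not known exactly. Their poses are not given: they have to be found in the camera images.
- press: Badge press fixed to the table: blue base plate 150 x 470 x 15 mm, blue column, square aluminium rail. Origin: at table height on the rail's centre line. z up; y runs along the rail, away from the column (y -0.115 to -0.02, 225 mm high). Rail: y 0.034 to 0.250, 30 mm wide, top 60 mm high, with 12 mm holes at y = 0.060, 0.105 (start), 0.150 (next), 0.195.
- shuttle (a joint): Position of the red sleeve (50 x 50 mm, its top 69 mm above the table) and the badge strip it carries, along the rail, in m: 0 at the start hole, positive away from the column, one hole per 0.045; travel -0.045 to 0.090; light friction of about 1.5 N.
- plunger (a joint): Height of the lock plunger in m, on a centring spring of 1 N per mm: 0 at rest, pin half home (8 mm) in its hole; above 0.008 the pin is clear and the shuttle slides (upper stop 0.014, 14 N); -0.006 is fully home (lower stop, 6 N down), and it springs back to 0 if let go. Between holes the round-ended pin rests on the rail at 0.008. Pin play in a hole: 1.5 mm either way.
- knob_top (a point): Centre of the top of the plunger's black round knob (yellow disc on top): upright cylinder 26 mm in diameter, 32 mm high, above a 20 mm barrel on the red sleeve; its top is 118 mm above the table at rest, its underside 17 mm above the sleeve. It moves with shuttle and plunger.
- next_hole (a point): Centre, at the rail's top face (60 mm high), of the hole that the pin has to go into. Fixed to the press.
- lever (a joint): Angle of the hand lever in rad: 0 up at rest, 0.70 down on its stop. A spring of 2 N m per rad, preloaded, returns it: about 5 N at the pad to start, some 12 N at the stop.
- lever_pad (a point): Centre of the upper face of the black rubber pad on the lever's free end: 32 mm wide, 100 mm long along the lever, 22 mm thick. The lever swings in the vertical plane of the rail, pad on the press's -y side, 200 mm from its pivot (200 mm high, at press y = -0.040). The pad falls almost straight down, from 279 to 142 mm high, tilting from 0.35 rad above to 0.35 below level.
- glue_stick: Bystander: standing white glue stick with an orange cap, 29 mm in diameter, 96 mm high; origin at the centre of its foot.
- tape_roll: Bystander: blue tape roll lying flat, 84 mm across, 24 mm high; origin at the centre of its underside.
- card_box: Bystander: small open white box 90 x 70 x 40 mm; origin at the centre of its underside.

How it is judged:
By the outcome, as a careful person would: the job done as asked, in the order asked, and still so for the second after the job is handed in, while the arm keeps its last pose, push and grip.
It also fails if it takes over 64 s, if anything falls off the work surface, if the arm or the gripper's body presses on something with over 40 N, if the wrist force passes 120 N, or if a joint passes its speed limit or range.

## Working session

There is one attempt and no reset: what is moved stays moved. The work goes in short steps, Python scripts to look and compute and a tool call to move; the robot and the scene stay as the last step left them, time stands still between calls to the robot, and variables do not carry over. Pictures are saved under pics/ and viewed, at most 10 in all, crops included, and the job is handed in when it is done.

Besides the shell and the picture viewer there is one more tool, called after ">>>" by a JSON object that holds its "op" and its "data", one argument or row to a line. servo_tool: Moves the arm, as the interface text tells. Its arguments: {"type":"object","properties":{"translation":{"type":"array"},"angular":{"type":"array"},"hand":{"type":"array"},"force":{"type":"number"}},"required":["translation","angular","hand"]}

```bash
mkdir -p pics; ls; cat > h.py <<'E'
import numpy as np, cv2
from plant import robot
from scipy.spatial.transform import Rotation as R
def world(name, d, cal, st=None):
    h,w=d.shape; f=h/2/np.tan(np.radians(cal["vertical_fov"])/2)
    K=np.array([[f,0,cal["cx"]],[0,f,cal["cy"]],[0,0,1.]])
    v,u=np.mgrid[0:h,0:w]
    yd=np.stack([(u-cal["cx"])/f,(v-cal["cy"])/f],-1)
    x=yd.copy()
    for _ in range(20): x=yd/(1+cal["k1"]*(x**2).sum(-1,keepdims=True))
    P=np.concatenate([x,np.ones((h,w,1))],-1)*d[...,None]
    if "R" in cal:
        return (P-np.array(cal["t"]))@np.array(cal["R"])
    T=np.array(cal["T_tool_cam"]); P=P@T[:3,:3].T+T[:3,3]
    return P@R.from_rotvec(st["eef_rot"]).as_matrix().T+st["tcp_pos"]
def shot(name,fn):
    st=robot.state(); im,d=robot.snapshot(name)
    cv2.imwrite(f"pics/{fn}.png",im[...,::-1]); W=world(name,d,robot.calibration(name),st)
    np.savez(f"pics/{fn}.npz",im=im,d=d,W=W); return im,d,W
E
python3 - <<'E'
from h import *
shot("scene","s0"); shot("top","t0")
s=robot.state(); print(s)
im=np.vstack([cv2.imread("pics/s0.png"),cv2.imread("pics/t0.png")])
cv2.imwrite("pics/both.png",cv2.resize(im,(480,600)))
E
```

```text
pics
{'t': 0.1, 'qpos': array([ 9.69732722e-01,  1.81456624e-01,  1.60787290e+00, -5.53628709e-06,
        1.35377442e+00, -2.06315018e-01]), 'joint_vel': array([-0.00117596, -0.00249807, -0.00278943, -0.00030577, -0.00012569,
        0.00055453]), 'joint_efforts': array([ 1.39303760e-03, -4.34821594e+01, -3.42696440e+01,  7.05238036e-02,
        3.41397815e-02, -3.40610177e-05]), 'tcp_pos': array([0.22085939, 0.5303945 , 0.23792288]), 'eef_rot': array([-6.15934066e-01, -3.08002051e+00,  2.18604413e-03]), 'ft_force': array([-0.93968655,  0.1810113 ,  0.86785792]), 'ft_torque': array([-0.03050383,  0.00823622, -0.04110503]), 'finger_force': 0.0, 'opening': 0.08815173319528315}
```

View pics/t0.png

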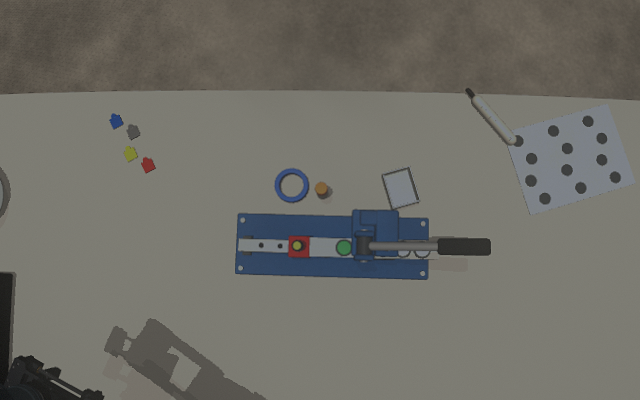

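View pics/s0.png

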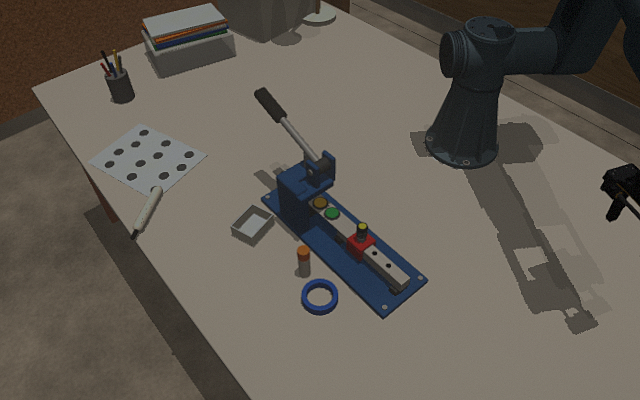

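The top view shows the rail running left from the column, with the knob at about (297,245), the lever pad at about (465,246) and the bystanders above the press. Next I measure these points.

```bash
python3 - <<'E'
from h import *
np.set_printoptions(precision=4,suppress=True)
for n in ("t0","s0"):
    z=np.load(f"pics/{n}.npz"); im,W=z["im"].astype(int),z["W"]
    hsv=cv2.cvtColor(z["im"],cv2.COLOR_RGB2HSV).astype(int)
    H,S,V=hsv[...,0],hsv[...,1],hsv[...,2]; v,u=np.mgrid[0:400,0:640]
    if n=="t0": reg=(u>225)&(u<500)&(v>140)&(v<285)
    else: reg=(u>200)&(u<450)&(v>70)&(v<330)
    def rep(name,m):
        P=W[m&reg&(z["d"]>0)]; 
        if len(P): print(n,name,len(P),np.median(P,0),P.min(0),P.max(0))
        return P
    rep("yellow knob",(H>20)&(H<33)&(S>120)&(W[...,2]>.1))
    rep("red",((H<6)|(H>174))&(S>150)&(abs(W[...,2]-.069)<.006))
    pad=rep("pad",(V<70)&(W[...,2]>.2)&(W[...,2]<.32)&(S<120))
    rep("column top",(H>100)&(H<125)&(S>100)&(abs(W[...,2]-.225)<.01))
    b=rep("base",(H>100)&(H<125)&(S>100)&(abs(W[...,2]-.015)<.006))
    r=rep("rail",(S<60)&(V>90)&(abs(W[...,2]-.06)<.005))
    if len(r)>20:
        print("rail rect",cv2.minAreaRect((r[:,:2]*1000).astype(np.float32)))
    if len(b)>20: print("base rect",cv2.minAreaRect((b[:,:2]*1000).astype(np.float32)))
    if len(pad)>20: 
        print("pad rect",cv2.minAreaRect((pad[:,:2]*1000).astype(np.float32)))
    rep("glue",(H>5)&(H<18)&(S>120)&(W[...,2]>.07)&(W[...,2]<.11))
E
```

```text
t0 yellow knob 25 [0.5227 0.0965 0.1186] [0.516  0.0913 0.1146] [0.5294 0.1033 0.1216]
t0 red 220 [0.5143 0.0958 0.0685] [0.4989 0.0744 0.0631] [0.5453 0.1203 0.0739]
t0 pad 1187 [ 0.5206 -0.218   0.2728] [ 0.4916 -0.2835  0.2003] [ 0.5452 -0.0273  0.2968]
t0 column top 195 [ 0.5414 -0.0472  0.2217] [ 0.4932 -0.0659  0.2173] [ 0.5522 -0.0272  0.2262]
t0 base 6600 [0.4971 0.0624 0.0148] [ 0.4525 -0.2099  0.009 ] [0.7131 0.2565 0.021 ]
t0 rail 743 [0.5218 0.1653 0.0605] [ 0.4989 -0.2268  0.0551] [0.5443 0.2419 0.065 ]
rail rect ((522.3956909179688, 7.3731231689453125), (469.0566101074219, 43.402957916259766), 88.89391326904297)
base rect ((582.9398193359375, 23.004043579101562), (466.0751037597656, 258.94989013671875), 89.63068389892578)
pad rect ((513.8355712890625, -154.95748901367188), (257.3379211425781, 53.27106857299805), 87.8382797241211)
t0 glue 41 [0.6615 0.0475 0.0951] [0.6434 0.0356 0.0882] [0.6672 0.0588 0.0999]
s0 yellow knob 44 [0.5198 0.0968 0.1169] [0.5104 0.0865 0.1136] [0.5283 0.1053 0.1216]
s0 red 227 [0.5308 0.1071 0.0676] [0.4974 0.0728 0.0631] [0.5476 0.1231 0.0713]
s0 pad 951 [ 0.5248 -0.1895  0.2628] [ 0.0822 -0.2796  0.2   ] [ 0.5546 -0.0217  0.2956]
s0 column top 93 [ 0.5407 -0.0464  0.2212] [ 0.4914 -0.0649  0.2178] [ 0.55   -0.0289  0.2268]
s0 base 4200 [0.5604 0.1249 0.0141] [ 0.4511 -0.2132  0.0091] [0.7125 0.2579 0.021 ]
s0 rail 623 [0.5219 0.1729 0.0598] [ 0.4977 -0.2295  0.0551] [0.5408 0.2427 0.065 ]
rail rect ((520.4793701171875, 6.5150604248046875), (472.250244140625, 41.347225189208984), 89.4727554321289)
base rect ((581.1463012695312, 21.879425048828125), (470.380615234375, 260.455810546875), 89.38790893554688)
pad rect ((311.49249267578125, -132.695068359375), (253.59271240234375, 469.15850830078125), 84.91181182861328)
s0 glue 164 [0.6576 0.0533 0.0932] [0.6406 0.0331 0.0702] [0.6691 0.0626 0.098 ]
```

```bash
python3 - <<'E'
from h import *
np.set_printoptions(precision=4,suppress=True)
for n in ("t0","s0"):
    z=np.load(f"pics/{n}.npz"); W=z["W"]
    hsv=cv2.cvtColor(z["im"],cv2.COLOR_RGB2HSV).astype(int)
    H,S,V=[hsv[...,i] for i in range(3)]; x,y,zz=W[...,0],W[...,1],W[...,2]
    ok=z["d"]>0
    def rect(name,m):
        P=W[m&ok]; c=cv2.minAreaRect((P[:,:2]*1000).astype(np.float32)); print(n,name,len(P),np.round(c[0],1),np.round(c[1],1),round(c[2],2),P[:,2].mean())
    m=(x>.49)&(x<.56)
    rect("rail",m&(abs(zz-.06)<.006)&(y>.13)&(y<.26)&(S<60))
    for a in (-.27,-.24,-.21,-.18):
        q=m&ok&(zz>.2)&(abs(y-a)<.012); P=W[q]; print("  pad y",a,len(P),"x",P[:,0].min(),P[:,0].max(),P[:,0].mean(),"z",np.median(P[:,2]),P[:,2].max())
    q=m&ok&(zz>.2)&(V<75)&(y<-.15); P=W[q]; print("  pad range y",P[:,1].min(),P[:,1].max())
    rect("base",(abs(zz-.015)<.006)&(x>.44)&(x<.62)&(y>-.24)&(y<.27)&(H>100)&(H<125)&(S>100))
    for nm,mm in (("box",(x>.6)&(x<.75)&(y<-.03)&(y>-.25)&(zz>.02)&(zz<.06)),("tape",(x>.6)&(x<.75)&(y>.07)&(y<.22)&(zz>.015)&(zz<.04))): rect(nm,mm)
E
```

```text
t0 rail 595 [523.7 186.1] [111.5  30.1] 89.4 0.05970345743270894
  pad y -0.27 221 x 0.5039754450125244 0.5361302168874262 0.5197282364571274 z 0.2909130984749134 0.2967599256795349
  pad y -0.24 238 x 0.5041103568606918 0.5361580479294358 0.5202094950610224 z 0.28083489121282 0.2880265285128592
  pad y -0.21 235 x 0.5053975667404482 0.5361546594930654 0.5206274620653851 z 0.2702506840748346 0.2788315800064568
  pad y -0.18 140 x 0.507182243311747 0.534091121541416 0.5205340143400226 z 0.2568521983124725 0.26556617117538
  pad range y -0.28350576974311475 -0.1539834586904149
t0 base 6528 [526.8  23.4] [466.1 146.6] 89.63 0.014748441544290343
t0 box 284 [ 670.7 -142. ] [90.6 71.8] 16.66 0.034868244146381226
t0 tape 471 [656.6 145. ] [112.9 147.8] 0.02 0.02286710873008563
s0 rail 584 [521.7 186.8] [ 31.7 113.5] 0.09 0.05898734916127358
  pad y -0.27 103 x 0.5025564688289884 0.5345233342855193 0.5221368330450464 z 0.29001344699727927 0.2956280810864455
  pad y -0.24 134 x 0.5025948981116216 0.535012974219457 0.5216962900933709 z 0.2804732776871861 0.2884938576969682
  pad y -0.21 137 x 0.5022411093727491 0.5354865828107215 0.521718738482514 z 0.26957574665686995 0.2764844410202503
  pad y -0.18 108 x 0.5032339081955545 0.5341324396057663 0.5209650285629249 z 0.25663912443663867 0.26659891898174964
  pad range y -0.2796000403876122 -0.15032882124391808
s0 base 4123 [526.1  22.4] [470.4 150.1] 89.48 0.014058693853825974
s0 box 575 [ 650.6 -101.6] [105.3 159.8] 18.36 0.032589609835753125
s0 tape 546 [663.7 146.1] [ 83.6 127.3] 22.73 0.02271937120452285
```

>>> {"op": "servo_tool", "data": {
  "translation": [
    [0,0,-18],
    [0,0,-18],
    [0,0,-18],
    [0,0,-18],
    [0,0,-18],
    [0,0,-18],
    [0,0,-18],
    [-50,20,0],
    [-50,20,0],
    [-50,20,0],
    [-50,20,0],
    [-50,20,0]
  ],
  "angular": [
    [0,0,9.6],
    [0,0,9.6],
    [0,0,9.6],
    [0,0,9.6],
    [0,0,9.6],
    [0,0,9.6],
    [0,0,9.6],
    [0,0,0],
    [0,0,0],
    [0,0,0],
    [0,0,0],
    [0,0,0]
  ],
  "hand": [-1,-1,-1,-1,-1,-1,-1,-1,-1,-1,-1,-1]
}}

```text
t: 1.6
tcp_pos: [0.322, 0.2795, 0.3644]
eef_rot: [2.217, 2.225, -0.0]
ft_force: [1.1, -0.3, 0.5]
opening: 0.0003
finger_force: 0.0
```

>>> {"op": "servo_tool", "data": {
  "translation": [
    [-50,20,0],
    [-50,20,0],
    [-50,20,0],
    [-50,20,0],
    [-50,20,0],
    [-50,20,0],
    [-50,20,0],
    [-50,20,0],
    [-50,20,0],
    [-50,20,0],
    [0,0,0]
  ],
  "angular": [
    [0,0,0],
    [0,0,0],
    [0,0,0],
    [0,0,0],
    [0,0,0],
    [0,0,0],
    [0,0,0],
    [0,0,0],
    [0,0,0],
    [0,0,0],
    [0,0,0]
  ],
  "hand": [-1,-1,-1,-1,-1,-1,-1,-1,-1,-1,-1]
}}

```text
t: 2.98
tcp_pos: [0.5235, -0.2212, 0.3627]
eef_rot: [-2.22, -2.219, 0.002]
ft_force: [0.3, 0.4, 0.4]
opening: 0.0008
finger_force: 0.0
```

>>> {"op": "servo_tool", "data": {
  "translation": [
    [-15,-3,20],
    [0,0,30],
    [0,0,15],
    [0,0,10],
    [0,0,10],
    [0,0,0]
  ],
  "angular": [
    [0,0,0],
    [0,0,0],
    [0,0,0],
    [0,0,0],
    [0,0,0],
    [0,0,0]
  ],
  "hand": [-1,-1,-1,-1,-1,-1]
}}

```text
t: 3.72
tcp_pos: [0.521, -0.2331, 0.2804]
eef_rot: [2.217, 2.225, 0.001]
ft_force: [-0.1, 2.5, 4.6]
opening: 0.0004
finger_force: 2.1
```

```bash
python3 - <<'E'
from h import *
shot("scene","s1"); im=cv2.imread("pics/s1.png")
cv2.imwrite("pics/s1c.png",cv2.resize(im[20:260,140:460],None,fx=2,fy=2)); s=robot.state(); print(s['tcp_pos'],s['ft_force'],s['qpos'])
E
```

```text
[ 0.52100491 -0.2329921   0.28073542] [0.16258884 1.60767387 3.6379679 ] [-6.28820907e-01  1.37688702e-01  1.57066704e+00  7.29255798e-04
  1.43217222e+00 -6.32386352e-01]
```

View pics/s1c.png

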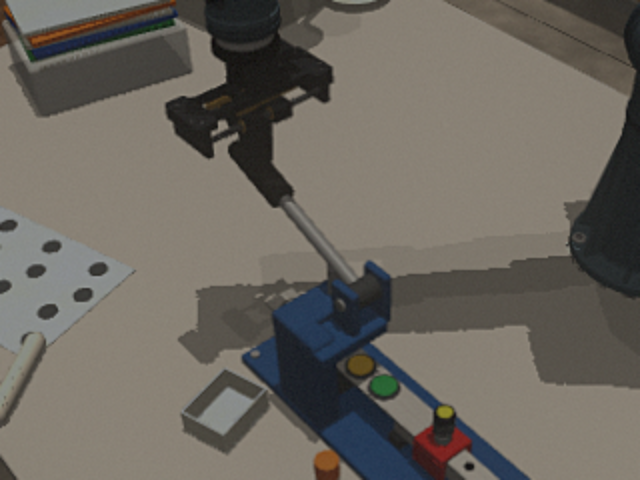

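The shut fingertips stand on the pad in the middle of the picture at about (255,160) and just touch it. Now I press the first stroke.

>>> {"op": "servo_tool", "data": {
  "translation": [
    [0,0,20],
    [0,0,25],
    [0,0,25],
    [0,0,25],
    [0,0,20],
    [0,0,0]
  ],
  "angular": [
    [0,0,0],
    [0,0,0],
    [0,0,0],
    [0,0,0],
    [0,0,0],
    [0,0,0]
  ],
  "hand": [-1,-1,-1,-1,-1,-1]
}}

```text
t: 4.53
tcp_pos: [0.522, -0.234, 0.1661]
eef_rot: [2.216, 2.222, 0.002]
ft_force: [-1.5, 1.6, 12.0]
opening: 0.0004
finger_force: 5.5
```

>>> {"op": "servo_tool", "data": {
  "translation": [
    [0,0,6],
    [0,0,6],
    [0,0,5],
    [0,0,0]
  ],
  "angular": [
    [0,0,0],
    [0,0,0],
    [0,0,0],
    [0,0,0]
  ],
  "hand": [-1,-1,-1,-1]
}}

```text
t: 5.03
tcp_pos: [0.5223, -0.2335, 0.1505]
eef_rot: [2.215, 2.223, 0.003]
ft_force: [-1.3, 3.6, 14.0]
opening: 0.0006
finger_force: 5.8
```

>>> {"op": "servo_tool", "data": {
  "translation": [
    [0,0,2],
    [0,0,2],
    [0,0,0]
  ],
  "angular": [
    [0,0,0],
    [0,0,0],
    [0,0,0]
  ],
  "hand": [-1,-1,-1]
}}

```text
t: 5.4
tcp_pos: [0.5224, -0.2337, 0.1468]
eef_rot: [2.215, 2.222, 0.003]
ft_force: [-1.9, 2.9, 14.7]
opening: 0.0002
finger_force: 5.9
```

>>> {"op": "servo_tool", "data": {
  "translation": [
    [0,0,2],
    [0,0,2],
    [0,0,0]
  ],
  "angular": [
    [0,0,0],
    [0,0,0],
    [0,0,0]
  ],
  "hand": [-1,-1,-1]
}}

```text
t: 5.78
tcp_pos: [0.5227, -0.2337, 0.1457]
eef_rot: [2.214, 2.222, 0.003]
ft_force: [-8.8, 8.6, 32.4]
opening: 0.0005
finger_force: 13.9
```

The force jumped to 32 N at the stop, so the lever is fully down. Now I let it back up.

>>> {"op": "servo_tool", "data": {
  "translation": [
    [0,0,-20],
    [0,0,-35],
    [0,0,-35],
    [0,0,-35],
    [0,0,-25],
    [0,0,-10],
    [0,0,0],
    [0,0,0]
  ],
  "angular": [
    [0,0,0],
    [0,0,0],
    [0,0,0],
    [0,0,0],
    [0,0,0],
    [0,0,0],
    [0,0,0],
    [0,0,0]
  ],
  "hand": [-1,-1,-1,-1,-1,-1,-1,-1]
}}

```text
t: 6.78
tcp_pos: [0.52, -0.233, 0.2982]
eef_rot: [-2.216, -2.223, 0.001]
ft_force: [-0.2, 0.9, 0.0]
opening: 0.0004
finger_force: 0.0
```

```bash
python3 - <<'E'
from h import *
im,d,W=shot("scene","s2"); W0=np.load("pics/s0.npz")["W"]; d0=np.load("pics/s0.npz")["d"]
for a,dd in ((W0,d0),(W,d)):
    m=(dd>0)&(a[...,0]>.5)&(a[...,0]<.54)&(abs(a[...,1]+.18)<.008)&(a[...,2]>.1)&(a[...,2]<.285); print(m.sum(),np.median(a[m],0))
print(robot.state()['tcp_pos'])
E
```

```text
68 [ 0.52220784 -0.1832564   0.25626302]
66 [ 0.52203656 -0.18298944  0.25642012]
[ 0.51996325 -0.23296747  0.29807794]
```

>>> {"op": "servo_tool", "data": {
  "translation": [
    [0,0,15],
    [0,0,25],
    [0,0,30],
    [0,0,35],
    [0,0,30],
    [0,0,15],
    [0,0,6],
    [0,0,4],
    [0,0,0],
    [0,0,0]
  ],
  "angular": [
    [0,0,0],
    [0,0,0],
    [0,0,0],
    [0,0,0],
    [0,0,0],
    [0,0,0],
    [0,0,0],
    [0,0,0],
    [0,0,0],
    [0,0,0]
  ],
  "hand": [-1,-1,-1,-1,-1,-1,-1,-1,-1,-1]
}}

```text
t: 8.07
tcp_pos: [0.5218, -0.2335, 0.1454]
eef_rot: [2.215, 2.223, 0.002]
ft_force: [-12.9, 9.9, 43.3]
opening: 0.0004
finger_force: 18.6
```

>>> {"op": "servo_tool", "data": {
  "translation": [
    [0,0,-20],
    [0,0,-35],
    [0,0,-35],
    [0,0,-35],
    [0,0,-25],
    [0,0,-10],
    [0,0,0],
    [0,0,0]
  ],
  "angular": [
    [0,0,0],
    [0,0,0],
    [0,0,0],
    [0,0,0],
    [0,0,0],
    [0,0,0],
    [0,0,0],
    [0,0,0]
  ],
  "hand": [-1,-1,-1,-1,-1,-1,-1,-1]
}}

```text
t: 9.07
tcp_pos: [0.5199, -0.233, 0.2977]
eef_rot: [-2.216, -2.223, 0.001]
ft_force: [-0.2, -0.3, -0.6]
opening: 0.0003
finger_force: 0.0
```

>>> {"op": "servo_tool", "data": {
  "translation": [
    [0,0,15],
    [0,0,25],
    [0,0,30],
    [0,0,35],
    [0,0,30],
    [0,0,15],
    [0,0,6],
    [0,0,4],
    [0,0,0],
    [0,0,0]
  ],
  "angular": [
    [0,0,0],
    [0,0,0],
    [0,0,0],
    [0,0,0],
    [0,0,0],
    [0,0,0],
    [0,0,0],
    [0,0,0],
    [0,0,0],
    [0,0,0]
  ],
  "hand": [-1,-1,-1,-1,-1,-1,-1,-1,-1,-1]
}}

```text
t: 10.32
tcp_pos: [0.5217, -0.2332, 0.1454]
eef_rot: [2.215, 2.224, 0.002]
ft_force: [-14.7, 10.2, 45.0]
opening: 0.0004
finger_force: 19.5
```

Both later strokes reached the stop. Now I release the lever and move over to the knob.

>>> {"op": "servo_tool", "data": {
  "translation": [
    [0,0,-20],
    [0,0,-35],
    [0,0,-35],
    [0,0,-35],
    [0,0,-35],
    [0,0,-30],
    [0,0,-30],
    [0,0,0]
  ],
  "angular": [
    [0,0,0],
    [0,0,0],
    [0,0,0],
    [0,0,0],
    [0,0,0],
    [0,0,0],
    [0,0,0],
    [0,0,0]
  ],
  "hand": [-1,-1,-1,-1,-1,-1,-1,-1]
}}

```text
t: 11.32
tcp_pos: [0.5212, -0.2337, 0.3606]
eef_rot: [2.216, 2.223, 0.001]
ft_force: [-0.5, 0.2, -0.5]
opening: 0.0005
finger_force: 0.0
```

>>> {"op": "servo_tool", "data": {
  "translation": [
    [55,0,0],
    [55,0,0],
    [55,0,0],
    [55,0,0],
    [55,0,0],
    [54,2,0],
    [0,0,30],
    [0,0,50],
    [0,0,50],
    [0,0,0],
    [0,0,0]
  ],
  "angular": [
    [0,0,0],
    [0,0,0],
    [0,0,0],
    [0,0,0],
    [0,0,0],
    [0,0,0],
    [0,0,0],
    [0,0,0],
    [0,0,0],
    [0,0,0],
    [0,0,0]
  ],
  "hand": [-1,-1,0,1,1,1,1,1,1,1,1]
}}

```text
t: 12.7
tcp_pos: [0.5218, 0.0956, 0.2303]
eef_rot: [2.218, 2.225, 0.0]
ft_force: [1.1, -0.6, 0.9]
opening: 0.0872
finger_force: 0.0
```

```bash
python3 - <<'E'
from h import *
np.set_printoptions(precision=4,suppress=True)
print(robot.state()['tcp_pos'])
for n in ("scene","wrist"):
    im,d,W=shot(n,n+"3"); hsv=cv2.cvtColor(im,cv2.COLOR_RGB2HSV).astype(int)
    m=(d>0)&(hsv[...,0]>20)&(hsv[...,0]<33)&(hsv[...,1]>120)&(abs(W[...,2]-.118)<.012)&(abs(W[...,0]-.52)<.03)&(abs(W[...,1]-.097)<.04)
    P=W[m]; print(n,len(P)); 
    if len(P): print(P.mean(0),P.min(0),P.max(0))
z=np.load("pics/scene3.npz");a=z["W"];m=(z["d"]>0)&(a[...,0]>.5)&(a[...,0]<.54)&(abs(a[...,1]+.18)<.008)&(a[...,2]>.1); print(m.sum(),np.median(a[m],0))
E
```

```text
[0.5218 0.0956 0.2303]
scene 33
[0.5203 0.0969 0.1178] [0.5116 0.088  0.1148] [0.5282 0.1069 0.1209]
wrist 295
[0.5209 0.0975 0.1185] [0.5107 0.0874 0.1165] [0.5302 0.1065 0.1208]
66 [ 0.522  -0.1819  0.2561]
```

View pics/wrist3.png

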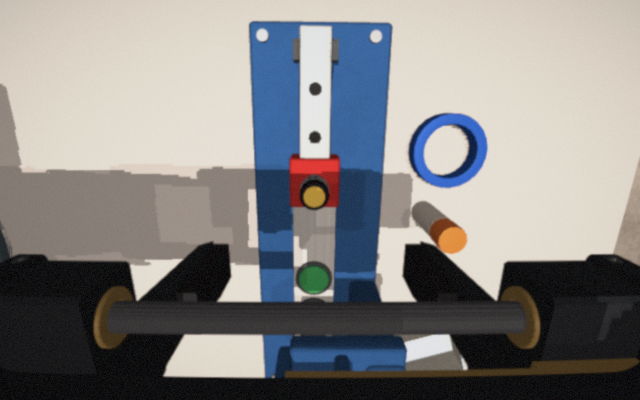

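The wrist view shows the knob at (314,194), centred between the open fingers; it measures (0.521, 0.097, 0.118), as it should. I descend and grip it.

>>> {"op": "servo_tool", "data": {
  "translation": [
    [2,-1,20],
    [0,0,40],
    [0,0,40],
    [0,0,25],
    [0,0,12],
    [0,0,7],
    [0,0,0],
    [0,0,0]
  ],
  "angular": [
    [0,0,0],
    [0,0,0],
    [0,0,0],
    [0,0,0],
    [0,0,0],
    [0,0,0],
    [0,0,0],
    [0,0,0]
  ],
  "hand": [1,1,1,1,1,1,1,1]
}}

```text
t: 13.8
tcp_pos: [0.5214, 0.0977, 0.0868]
eef_rot: [2.217, 2.224, 0.002]
ft_force: [0.3, 0.9, 0.5]
opening: 0.0887
finger_force: 0.0
```

>>> {"op": "servo_tool", "data": {
  "translation": [
    [0,0,0],
    [0,0,0],
    [0,0,0],
    [0,0,0],
    [0,0,0],
    [0,0,0],
    [0,0,0],
    [0,0,0]
  ],
  "angular": [
    [0,0,0],
    [0,0,0],
    [0,0,0],
    [0,0,0],
    [0,0,0],
    [0,0,0],
    [0,0,0],
    [0,0,0]
  ],
  "hand": [0,-0.2,-0.4,-0.6,-1,-1,-1,-1],
  "force": 40
}}

```text
t: 14.8
tcp_pos: [0.5207, 0.0977, 0.0858]
eef_rot: [2.218, 2.225, 0.0]
ft_force: [0.6, 0.1, -0.5]
opening: 0.0247
finger_force: 40.0
```

>>> {"op": "servo_tool", "data": {
  "translation": [
    [0,0,-3],
    [0,0,-3],
    [0,0,-3],
    [0,0,-3],
    [0,0,0],
    [0,0,0]
  ],
  "angular": [
    [0,0,0],
    [0,0,0],
    [0,0,0],
    [0,0,0],
    [0,0,0],
    [0,0,0]
  ],
  "hand": [-1,-1,-1,-1,-1,-1]
}}

```text
t: 15.55
tcp_pos: [0.5206, 0.0977, 0.0971]
eef_rot: [2.218, 2.225, 0.0]
ft_force: [6.6, 0.6, -12.2]
opening: 0.0251
finger_force: 40.0
```

>>> {"op": "servo_tool", "data": {
  "translation": [
    [5,0,0],
    [8,0,0],
    [9,0,0],
    [9,0,0],
    [8,0,0],
    [4,0,0],
    [2,0,0],
    [0,0,0],
    [0,0,0]
  ],
  "angular": [
    [0,0,0],
    [0,0,0],
    [0,0,0],
    [0,0,0],
    [0,0,0],
    [0,0,0],
    [0,0,0],
    [0,0,0],
    [0,0,0]
  ],
  "hand": [-1,-1,-1,-1,-1,-1,-1,-1,-1]
}}

```text
t: 16.68
tcp_pos: [0.5208, 0.1425, 0.0972]
eef_rot: [2.218, 2.224, 0.001]
ft_force: [8.0, 0.2, -10.9]
opening: 0.0248
finger_force: 40.0
```

```bash
python3 - <<'E'
from h import *
np.set_printoptions(precision=4,suppress=True)
s=robot.state();print(s['tcp_pos'],s['ft_force'])
for n in ("top","scene"):
    im,d,W=shot(n,n+"4"); W0=np.load("pics/"+n[0]+"0.npz")["W"]
    i0=np.load("pics/"+n[0]+"0.npz")["im"]
    for w,i in ((W0,i0),(W,im)):
        hsv=cv2.cvtColor(i,cv2.COLOR_RGB2HSV).astype(int)
        m=((hsv[...,0]<6)|(hsv[...,0]>174))&(hsv[...,1]>150)&(w[...,2]>.03)&(w[...,2]<.075)&(abs(w[...,0]-.52)<.04)&(w[...,1]>0)&(w[...,1]<.25)
        print(n,m.sum(),w[m].min(0),w[m].max(0)) if m.any() else print(n,"none")
E
```

```text
[0.5208 0.1425 0.0972] [  7.9786   0.2129 -10.867 ]
top 221 [0.4989 0.0744 0.0625] [0.5453 0.1203 0.0739]
top none
scene 248 [0.4974 0.0728 0.0353] [0.5478 0.1231 0.0713]
scene 283 [0.498  0.1187 0.0301] [0.5491 0.1684 0.0722]
```

>>> {"op": "servo_tool", "data": {
  "translation": [
    [0,0,3],
    [0,0,3],
    [0,0,3],
    [0,0,3],
    [0,0,3],
    [0,0,0],
    [0,0,0]
  ],
  "angular": [
    [0,0,0],
    [0,0,0],
    [0,0,0],
    [0,0,0],
    [0,0,0],
    [0,0,0],
    [0,0,0]
  ],
  "hand": [-1,-1,-1,-1,-1,-1,-1]
}}

```text
t: 17.65
tcp_pos: [0.5209, 0.1427, 0.0833]
eef_rot: [2.217, 2.224, 0.001]
ft_force: [3.2, -1.6, 2.8]
opening: 0.025
finger_force: 40.0
```

>>> {"op": "servo_tool", "data": {
  "translation": [
    [0,0,2],
    [0,0,2],
    [0,0,0],
    [0,0,0]
  ],
  "angular": [
    [0,0,0],
    [0,0,0],
    [0,0,0],
    [0,0,0]
  ],
  "hand": [-1,-1,-1,-1]
}}

```text
t: 18.15
tcp_pos: [0.521, 0.1428, 0.0796]
eef_rot: [2.217, 2.224, 0.001]
ft_force: [1.9, -1.9, 9.0]
opening: 0.0247
finger_force: 40.0
```

>>> {"op": "servo_tool", "data": {
  "translation": [
    [0,0,1],
    [0,0,1],
    [0,0,0],
    [0,0,0]
  ],
  "angular": [
    [0,0,0],
    [0,0,0],
    [0,0,0],
    [0,0,0]
  ],
  "hand": [-1,-1,-1,-1]
}}

```text
t: 18.65
tcp_pos: [0.5212, 0.1431, 0.0794]
eef_rot: [2.217, 2.225, 0.002]
ft_force: [-5.1, -2.2, 24.9]
opening: 0.0248
finger_force: 40.0
```

```bash
python3 - <<'E'
from h import *
s=robot.state();print(s['tcp_pos'],s['ft_force'])
shot("scene","s5"); im=cv2.imread("pics/s5.png")
cv2.imwrite("pics/s5c.png",cv2.resize(im[70:320,200:460],None,fx=2.3,fy=2.3))
E
```

```text
[0.52116593 0.14306207 0.07943126] [-5.12040183 -2.19136296 24.87764116]
```

View pics/s5c.png

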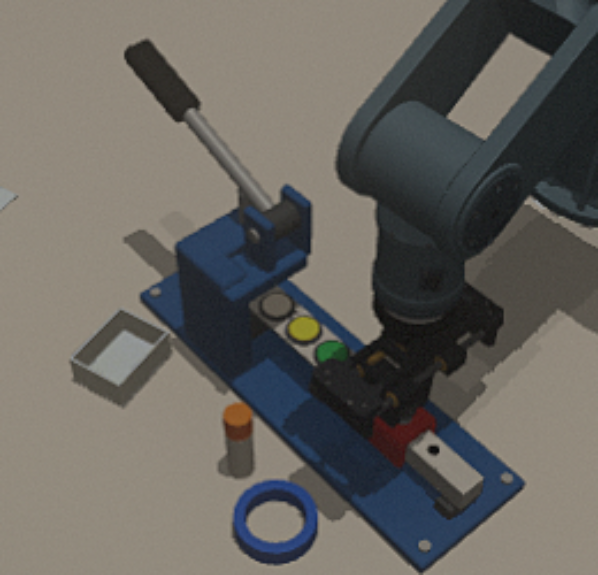

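The lever is back up, the sleeve at about (400,435) sits at the next hole with only the 0.195 hole visible beyond it, and the bystanders haven't moved. The plunger is on its lower stop: it went 6.4 mm below rest, and the push is 25 N.

```bash
python3 -c "
from plant import robot
print(robot.job_done())"
```

```text
the job is handed in; nothing more can be done
None
```

The badge got three full lever strokes, the shuttle moved one hole away from the column, and I handed the job in at about 19 s with the plunger held fully down in the next hole; on strokes 2 and 3 the shut fingertips pressed the lever stop with 43–45 N, and I took the 40 N limit to cover only the arm and gripper body.

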